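# Load a chip box through the gravity flap of a dry cassette

### The arm

A 6-joint arm with a two-finger parallel gripper is mounted at the origin on a cart in front of the work surface, level with it; the furniture and walls round the work are solid. World frame = base frame: x ahead of the robot, y to its left, z up, the work surface at z = 0. Lengths are in m, angles in rad, forces in N, time in s.
With the tool pointing down it reaches from about 0.35 to 0.85 m from the base axis. Payload 8.1 kg.
Tool frame: the origin (TCP) lies at the centre of the arm's flange, where the gripper is bolted on; the fingertips stand 186 mm ahead of it and the grasp point (between the pads) lies 167 mm ahead of it (robot.grasp_offset is the distance from the TCP to the grasp point, in m); z points along the fingers, y is the line along which they close (so a half turn about z gives the same grasp; the last joint's range is limited). The gripper opens to 93 mm and grips with 3 to 60 N. Pads are 15 mm wide; open, the fingers measure 128 mm over their backs; the gripper's body (75 mm by 188 mm) begins 65 mm behind the grasp point.
Start: joints at [-1.392, 0.13, 1.488, -0, 1.523, -0.085], TCP at [0.156, -0.579, 0.405] pointing down, gripper open.
Joint ranges: [-2.96, 2.96], [-0.89, 2.26], [0.02, 2.5], [-1.34, 4.48], [0, 2.73], [-2.66, 2.66]. Speed limits (rad/s): [2.39, 2.39, 2.79, 3.14, 3.14, 3.14].

### API

Orientations are given as a rotation vector (axis times angle).
In Python, from plant import robot gives the robot as it stands.
- The arm moves only by the tool drive_tool, never from a script. Its argument "moves" is one flat list of numbers, 7 for each row, row after row: the finger opening in mm, from 0 to 93, then the shift along the tool's x, y, z in mm, then the turn, a rotation vector about the tool's x, y, z in degrees. A call has 1 to 8 rows; each row shifts and turns the commanded pose from where the row before left it, along the tool's axes as they then stand; what a row does not reach is not made up. A row lasts 1/10 s, in which the tool goes at most 50 mm and 8.59 degrees, less where a joint would pass 70% of its speed; a pose out of reach is approached as far as the arm can. A call is refused whole if a number of a shift passes 50 or a number of a turn 8.59, either way. A call with a gripper value outside its range is refused whole. The fingers move at their own pace and stop on an object; "grip_force" is the grip in N (left out, the last holds). Time passes only in rows, so rows that do not move let the fingers close. It gives the time, the measured TCP pose, the force, the opening and the grip force at its end, in the units of the state.
- robot.read_state(): the state, without advancing time (a new reading comes with each control period).
- robot.read_camera(name): name is "side" or "top" or "wrist"; returns a dict with "color" (400x640x3 uint8, red, green, blue), "depth" (400x640 float32, m along the optical axis (not along the pixel's ray), 0 where there is no reading), "mtx" (3x3 intrinsics, pixels), "dist_coeffs" ([k1, k2, p1, p2, k3] as OpenCV has them; the pictures are not rectified), "R" (3x3) and "t" (3): a world point X has camera coordinates R X + t. Camera axes: x right, y down, z forward; pixel columns grow to the right and rows downward; lengths in m; the calibration is good to about 2 mm. A picture is of the moment at which its call begins.
- robot.close_job(): hands the job in; it is judged then, once.
The state is a dict: "t": time; "q": joint angles; "dq": joint speeds; "joint_torque": joint torques, N m; "tool_pos": TCP position; "orientation": TCP orientation; "force": force on the tool from outside, world axes, zero at the start; "wrist_torque": the same for the moment, N m; "opening": finger opening in m; "gripper_force": force on a finger pad.
Only numpy, scipy, OpenCV 4.12 (cv2) and the standard library are available. Lean on these libraries where they do the work, as an engineer would, in place of code of your own. Each camera call takes 0.05 s, during which the arm holds its last target. There are 200 camera calls.

### The job

Put the chip box that waits on the loading sill into dry storage: with the fingertips, push it through the hinged flap of the empty cassette (the one without a box in it) until it drops off the sill and lies flat in the well inside, then draw the fingers back out so that the flap falls fully shut. Only push the chip box, gently; never pinch, lift or carry it. Leave the other cassette's flap, its stored box, and the vials and bottle beside the dock alone.

Things in the scene. Friction and masses are not known exactly. Their poses are not given: they have to be found in the camera images.
- dock: Fixed grey docking shelf on the bench; place and yaw vary. Origin: on the bench (z = 0), at the flap line, midway between the cassettes; +x points into the cassettes (away from the robot), +y left. Flat loading sill 32 mm above the bench from x = -130 to -11 mm, y = -110 to 110 mm; at x = -11 mm it ends in a square lip, where the wells begin.
- cassette_a: The cassette that already holds a box: white, clear lid, fixed on the dock beside its twin. The centre lines lie at y = +42 and -42 mm of the dock and swap sides from run to run, so read this. Origin: flap line, centre line, 6 mm above the bench; axes as the dock's. Built the same as cassette_b.
- cassette_b: The empty cassette, into which the chip box goes. Origin: flap line (x = 0), centre line, 6 mm above the bench; axes as the dock's (+x inwards). 62 mm wide inside, 3 mm walls, 74 mm deep, top 83 mm above the bench.
- flap_a (a joint): Flap of the cassette with the stored box, same as flap_b: to be left shut (0).
- flap_b (a joint): Angle of the empty cassette's flap, rad: 0 = hanging shut, up to 1.35 = swung inwards and up. Clear plate 59 mm wide, hinged along its top, 67 mm above the bench, at x = 0; lower edge 30 mm above the bench. Pushed open by the box with well under 1 N; falls shut by its weight once nothing is under it.
- chip_box_mid (a point): Centre of the chip box to load: closed square box 50 x 50 x 18 mm, black base and clear top, 30 g or so, lying flat on the loading sill (centre 41 mm above the bench), loose; axes along its sides, z up. When it lies in the well its centre is 17 mm above the bench.
- stored_box_mid (a point): Centre of the box already stored, same looks and size (50 x 50 x 18 mm), loose in the well of cassette_a, seen through the clear lid.
- vial_a_mid (a point): Bystander: glass vial with black cap, 23 mm wide, 52 mm high, upright on the bench to the left of the dock; the point is 22 mm above its foot.
- vial_b_mid (a point): Bystander: glass vial with white cap, 23 mm wide, 52 mm high, upright on the bench to the left of the dock; the point is 22 mm above its foot.
- solvent_bottle_mid (a point): Bystander: white dropper bottle with blue collar, 36 mm wide, 94 mm high, upright on the bench to the right of the dock; the point is half-way up.
- mouth_b (a point): Mouth of the empty cassette: point on the flap line, centre line, at sill height (32 mm). The mouth is 62 mm wide, up to a header plate (x = -3 to 0 mm) with underside 70 mm above the bench. Slippery white guides, 22 mm high, flare from 60 mm apart there to 78 mm at x = -25 mm. Fingers leaning tips-forward (10 to 25 degrees), tips low, reach the flap line; upright ones meet the header first.
- well_b (a point): Middle of the well floor of the empty cassette, 8 mm above the bench, 24 mm below the sill. The well runs from the lip (x = -11 mm) to x = 71 mm of cassette_b. A box pushed over the lip first tips nose-down; it drops flat, below the flap, once its rear lower edge has passed the lip.
Things that resemble listed ones, but are neither listed nor needed, are in the scene too. Leave any blue look-alike of the part that bears chip_box_mid alone.

How it is judged:
By the outcome, as a careful person would: the job done as asked, in the order asked, and still so for the second after the job is handed in, with the robot touching nothing.
It also fails if it takes over 51 s, if anything falls off the work surface, if the arm or the gripper's body presses on something with over 40 N, if the wrist force passes 120 N, or if a joint passes its speed limit or range.

## Working session

There is one attempt and no reset: what is moved stays moved. The work goes in short steps, Python scripts to look and compute and a tool call to move; the robot and the scene stay as the last step left them, time stands still between calls to the robot, and variables do not carry over. Pictures are saved under pics/ and viewed, at most 10 in all, crops included, and the job is handed in when it is done.

Besides the shell and the picture viewer there is one more tool, called after ">>>" in YAML: its name, and indented under it one key for each argument. drive_tool: Moves the arm, as the interface text tells. Its arguments: {"type":"object","properties":{"moves":{"type":"array","items":{"type":"number"}},"grip_force":{"type":"number"}},"required":["moves"]}

```bash
ls; mkdir -p pics; python3 - <<'E'
from plant import robot
import cv2,pickle,numpy as np
print(robot.read_state())
d={}
for n in("top","side"):
    c=robot.read_camera(n); d[n]=c
    cv2.imwrite(f"pics/{n}0.png",c["color"][:,:,::-1])
    print(n,c["mtx"],c["dist_coeffs"],(-c["R"].T@c["t"]))
pickle.dump(d,open("cams.pkl","wb"))
E
```

```text
pics
{'t': 0.0, 'q': array([-1.39241106e+00,  1.31149941e-01,  1.48924037e+00,  9.46664134e-06,
        1.52297728e+00, -8.54141534e-02]), 'dq': array([-0.00032733, -0.00011671,  0.00063663, -0.0005881 , -0.00092303,
        0.00030626]), 'joint_torque': array([ 1.92094383e-03, -5.59841716e+01, -4.91758204e+01,  7.69483997e-02,
        3.54278809e-02, -1.42988692e-04]), 'tool_pos': array([ 0.15642698, -0.57902676,  0.40371521]), 'orientation': array([-3.11254631e+00, -4.12940725e-01,  1.14657050e-04]), 'force': array([ 0.15840382, -0.02947915,  0.08817098]), 'wrist_torque': array([-0.06024709, -0.01537262, -0.03300759]), 'gripper_force': 0.0, 'opening': 0.09312186565957833}
top [[427.28614995   0.         320.33033737]
 [  0.         427.28614995 204.60371536]
 [  0.           0.           1.        ]] [-0.09214521  0.          0.          0.          0.        ] [0.49761976 0.08886221 0.93918504]
side [[462.74117961   0.         322.29874252]
 [  0.         462.74117961 199.60961885]
 [  0.           0.           1.        ]] [-0.07202426  0.          0.          0.          0.        ] [0.2804742  0.78984479 0.64399762]
```

View pics/top0.png

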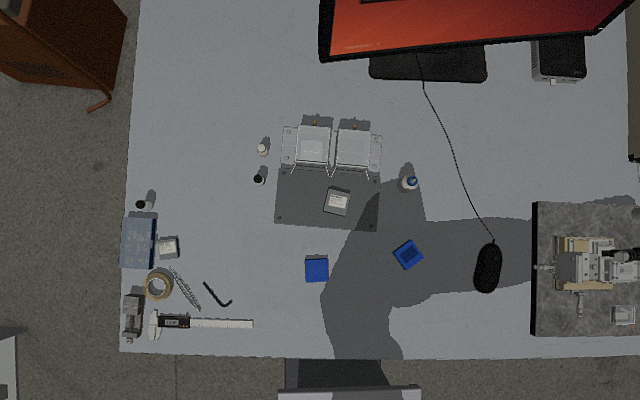

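View pics/side0.png

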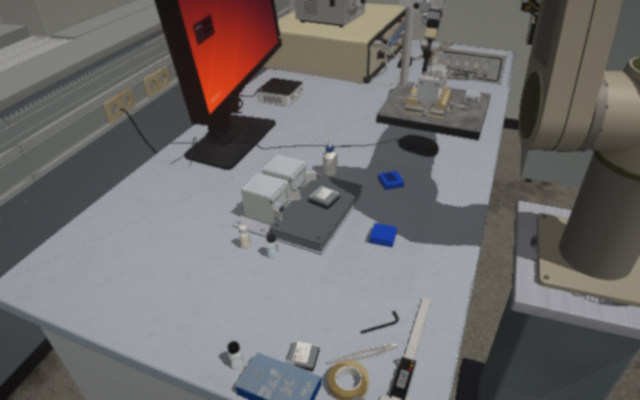

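The top view shows the dock around (328,185), the chip box on the sill at (337,201), vials at (260,150–178) and the bottle at (408,183). I'll enlarge it to tell the cassettes apart.

```bash
cat > h.py <<'E'
import numpy as np,cv2
def px2w(c,uv,z):
    n=cv2.undistortPoints(np.array(uv,float).reshape(-1,1,2),c["mtx"],c["dist_coeffs"]).reshape(-1,2)
    d=np.c_[n,np.ones(len(n))]@c["R"]; o=-c["R"].T@c["t"]
    return o+d*((z-o[2])/d[:,2])[:,None]
def w2px(c,P):
    return cv2.projectPoints(np.array(P,float).reshape(-1,1,3),cv2.Rodrigues(c["R"])[0],c["t"],c["mtx"],c["dist_coeffs"])[0].reshape(-1,2)
E
python3 - <<'E'
import pickle,cv2
c=pickle.load(open("cams.pkl","rb"))
im=c["top"]["color"][105:240,250:430,::-1]
a=cv2.resize(im,(720,540),interpolation=cv2.INTER_CUBIC)
cv2.imwrite("pics/topc.png",cv2.convertScaleAbs(a,alpha=1.3))
E
```

```text
(no output)
```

View pics/topc.png

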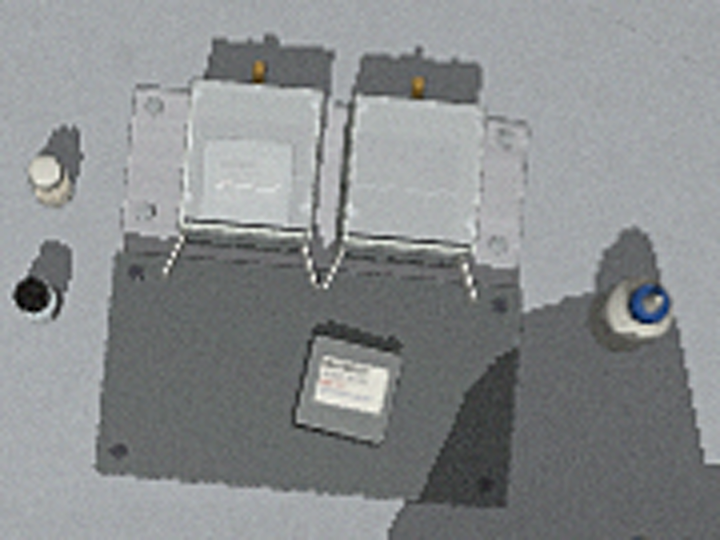

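The left cassette shows a stored box under its lid (crop 248,180); the right one is empty, so it is cassette_b at dock y = -42. The chip box's top corners in the crop are about (314,336), (401,349), (384,443) and (296,425). The sill's front corners are at (97,472) and (505,506).

```bash
python3 - <<'E'
import pickle,numpy as np
from h import *
c=pickle.load(open("cams.pkl","rb"))["top"]
f=lambda p:np.array(p)/4+[250-.4,105-.4]
s=px2w(c,f([(97,472),(505,506),(136,271),(500,304),(118,450),(485,485)]),.032)
print(s.round(4), np.linalg.norm(s[0]-s[1]))
l=px2w(c,f([(185,225),(311,235),(345,240),(471,248)]),.083); print(l.round(4))
v=s[0]-s[1]
for a,b in((s[0],s[1]),(s[2],s[3]),(s[4],s[5]),(l[0],l[1]),(l[2],l[3]),(l[0],l[3]),(s[2],s[4]),(s[3],s[5])): v=a-b;print(np.degrees(np.arctan2(-v[0],v[1])))
b=px2w(c,f([(314,336),(401,349),(384,443),(296,425)]),.050);print(b.round(4),b.mean(0))
for i in range(4):
  v=b[(i+1)%4]-b[i];print(np.linalg.norm(v),np.degrees(np.arctan2(v[1],v[0])))
yaw=np.radians(-4.6)
for yaw in np.radians([-4,-5,-6]):
  X=np.array([np.cos(yaw),np.sin(yaw)]);Y=np.array([-X[1],X[0]])
  m=(s[0]+s[1])[:2]/2+.13*X
  print("orig",m,"box in dock",(b.mean(0)[:2]-m)@X,(b.mean(0)[:2]-m)@Y, [((q[:2]-m)@X,(q[:2]-m)@Y) for q in l])
E
```

```text
[[ 0.5194  0.1576  0.032 ]
 [ 0.4983 -0.0591  0.032 ]
 [ 0.6264  0.136   0.032 ]
 [ 0.6066 -0.0589  0.032 ]
 [ 0.531   0.1464  0.032 ]
 [ 0.5096 -0.0486  0.032 ]] 0.21774558812024225
[[ 0.6423  0.1085  0.083 ]
 [ 0.6366  0.0448  0.083 ]
 [ 0.6339  0.0276  0.083 ]
 [ 0.6293 -0.0365  0.083 ]]
-5.585055365954521
-5.801901917959405
-6.246873839389197
-5.147540785279893
-4.1396153842172865
-5.159141763400816
-96.20331559368246
-96.06813371527535
[[ 0.5886  0.0424  0.05  ]
 [ 0.5812 -0.0032  0.05  ]
 [ 0.5321  0.0067  0.05  ]
 [ 0.5421  0.0525  0.05  ]] [0.56099463 0.02461486 0.05      ]
0.04613207663551813 -99.17301252652695
0.050136411847298425 168.6610820512924
0.046905870927447614 77.67221646926174
0.04759014830000428 -12.301835241093253
orig [0.63853179 0.04018799] box in dock -0.07626195514225612 -0.0209439085097495 [(np.float64(-0.0009663825596893335), np.float64(0.06836366537264722)), (np.float64(-0.0022463260239967498), np.float64(0.00446567290422579)), (np.float64(-0.0037534855365933687), np.float64(-0.012878526059805067)), (np.float64(-0.003910024108348589), np.float64(-0.0771191668100209))]
orig [0.63835377 0.03792608] box in dock -0.07590461810307665 -0.020002860451037056 [(np.float64(-0.002179145478239798), np.float64(0.0706052003909254)), (np.float64(-0.002343720265872683), np.float64(0.006694601802697914)), (np.float64(-0.003547952221126065), np.float64(-0.01067325911620186)), (np.float64(-0.002583313179134312), np.float64(-0.07490684768045229))]
orig [0.63813631 0.03566763] box in dock -0.07556375904125658 -0.019055719327259146 [(np.float64(-0.003430843867305882), np.float64(0.07282522838119652)), (np.float64(-0.0024799998471896514), np.float64(0.008921491460608891)), (np.float64(-0.0033809374243805685), np.float64(-0.008464740994477658)), (np.float64(-0.001295414607038698), np.float64(-0.07267171119944127))]
```

```bash
cat >> h.py <<'E'
from scipy.spatial.transform import Rotation as Ro
YAW=np.radians(-5.8); O=np.array([.6382,.0360])
X=np.array([np.cos(YAW),np.sin(YAW),0]);Y=np.array([-X[1],X[0],0]);Z=np.array([0,0,1.])
def tgtR(lean):
    l=np.radians(lean); z=-np.cos(l)*Z+np.sin(l)*X
    return np.c_[np.cross(-Y,z),-Y,z]
def d2w(p): return np.r_[O,0]+p[0]*X+p[1]*Y+np.array([0,0,p[2]])
def w2d(P): v=np.asarray(P)-np.r_[O,0]; return np.array([v@X,v@Y,v[2]])
def plan(st,tip,lean):
    R0=Ro.from_rotvec(st["orientation"]); R1=Ro.from_matrix(tgtR(lean))
    cur=st["tool_pos"]+R0.as_matrix()[:,2]*.186
    print("t",st["t"],"tip dock mm",(w2d(cur)*1e3).round(1),"F",(st["force"]).round(2),"open",st["opening"])
    print("turn deg",np.degrees((R0.inv()*R1).as_rotvec()).round(2))
    tcp=d2w(tip)-tgtR(lean)[:,2]*.186
    print("shift mm in target tool frame",(tgtR(lean).T@(tcp-st["tool_pos"])*1e3).round(1))
E
python3 - <<'E'
from plant import robot
from h import *
plan(robot.read_state(),(-.075,.055,.12),18)
c=__import__("pickle").load(open("cams.pkl","rb"))["top"]
print(w2d(px2w(c,[(409,183)],.09)[0]))
E
```

```text
t 0.1 tip dock mm [-417.2 -660.3  217.8] F [0.33 0.19 0.25] open 0.09287998729232279
turn deg [-3.38 17.81 20.73]
shift mm in target tool frame [ 237.7 -715.6  189.6]
[-0.02813957 -0.15914524  0.09      ]
```

>>> drive_tool:
  moves: [0, 0, 0, 0, -0.85, 4.45, 5.18, 0, 0, 0, 0, -0.85, 4.45, 5.18, 0, 0, 0, 0, -0.85, 4.45, 5.18, 0, 0, 0, 0, -0.85, 4.45, 5.18, 0, 14, -44, 2, 0, 0, 0, 0, 14, -44, 2, 0, 0, 0, 0, 14, -44, 2, 0, 0, 0, 0, 14, -44, 2, 0, 0, 0]
  grip_force: 5

```text
t: 0.9
tool_pos: [0.2299, -0.4081, 0.4134]
orientation: [3.082, -0.157, 0.488]
force: [0.5, 0.3, 0.3]
opening: 0.0337
gripper_force: 0.0
```

>>> drive_tool:
  moves: [0, 14, -44, 3, 0, 0, 0, 0, 14, -44, 3, 0, 0, 0, 0, 14, -44, 3, 0, 0, 0, 0, 14, -44, 3, 0, 0, 0, 0, 14, -44, 3, 0, 0, 0, 0, 14, -44, 3, 0, 0, 0, 0, 14, -44, 3, 0, 0, 0, 0, 14, -44, 3, 0, 0, 0]

```text
t: 1.7
tool_pos: [0.3787, -0.0692, 0.4253]
orientation: [3.081, -0.156, 0.49]
force: [1.0, 0.1, 0.1]
opening: 0.0003
gripper_force: 0.0
```

```bash
python3 - <<'E'
from plant import robot
from h import *
plan(robot.read_state(),(-.085,.055,.12),18)
E
```

```text
t 1.7 tip dock mm [-189.9 -131.3  248.4] F [0.96 0.15 0.15] open 0.0002756308456488356
turn deg [ 0.12 -0.08  0.02]
shift mm in target tool frame [  60.3 -185.9  154.6]
```

>>> drive_tool:
  moves: [0, 12, -37, 20, 0, 0, 0, 0, 12, -37, 20, 0, 0, 0, 0, 12, -37, 20, 0, 0, 0, 0, 12, -37, 20, 0, 0, 0, 0, 12, -38, 20, 0, 0, 0, 0, 0, 0, 25, 0, 0, 0, 0, 0, 0, 30, 0, 0, 0, 0, 0, 0, 0, 0, 0, 0]

```text
t: 2.5
tool_pos: [0.5002, 0.1033, 0.2909]
orientation: [3.082, -0.154, 0.475]
force: [0.0, -0.1, -0.4]
opening: 0.0002
gripper_force: 0.0
```

```bash
python3 - <<'E'
from plant import robot
from h import *
plan(robot.read_state(),(-.076,.050,.040),18)
o=[]
for n in("top","wrist"):
    c=robot.read_camera(n)["color"][:,:,::-1]
    o.append(cv2.resize(c[125:240,250:430],(640,409),interpolation=cv2.INTER_CUBIC) if n=="top" else c)
o[0]=o[0][:,:400]
cv2.imwrite("pics/a1.png",cv2.resize(np.hstack([o[0][:400],o[1][:,:]]),(800,308)))
cv2.imwrite("pics/a2.png",o[1])
E
```

```text
t 2.5 tip dock mm [-88.   52.3 113.5] F [ 0.03 -0.08 -0.37] open 0.00016199080885014673
turn deg [0.2  0.47 0.11]
shift mm in target tool frame [-12.8   3.   73.7]
```

View pics/a2.png

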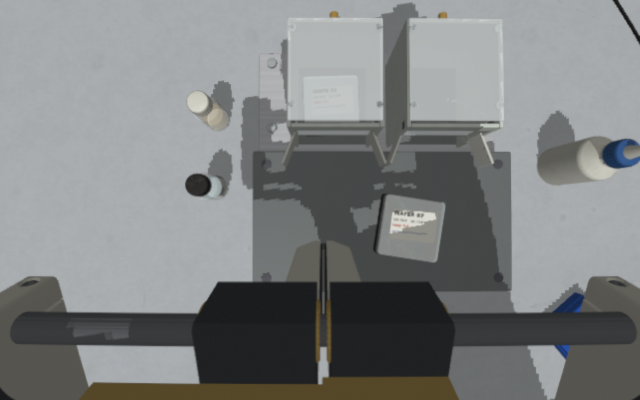

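The wrist view shows the dock squarely. The chip box's top corners are at (388,194), (445,202), (438,262) and (376,253), the sill's front corners at about (252,290) and (512,291), and the fingertips are left of the box at (323,245).

```bash
python3 - <<'E'
from plant import robot
from h import *
c=robot.read_camera("wrist")
w=px2w(c,[(388,194),(445,202),(438,262),(376,253)],.05)
d=np.array([w2d(p) for p in w])*1e3;print("box",d.round(1),d.mean(0))
print("sill",[ (w2d(p)*1e3).round(1) for p in px2w(c,[(252,290),(512,291),(265,163),(498,164),(266,278),(498,281)],.032)])
print("lid",[ (w2d(p)*1e3).round(1) for p in px2w(c,[(288,123),(383,124),(407,124),(503,124)],.083)])
E
```

```text
box [[ -48.4   -0.6   50. ]
 [ -54.7  -46.1   50. ]
 [-102.4  -40.3   50. ]
 [ -95.1    9.    50. ]] [-75.15984048 -19.50164643  50.        ]
sill [array([-128.9,  111.1,   32. ]), array([-130.5, -110.8,   32. ]), array([-21.1, 100.3,  32. ]), array([-21.7, -99.4,  32. ]), array([-118.7,   99.2,   32. ]), array([-121.8,  -98.6,   32. ])]
lid [array([-0.8, 75.4, 83. ]), array([-1.4,  9.6, 83. ]), array([-1.3, -7.1, 83. ]), array([ -1. , -74.6,  83. ])]
```

>>> drive_tool:
  moves: [0, -8, 1, 24, 0, 0, 0, 0, -8, 1, 24, 0, 0, 0, 0, 0, 0, 18, 0, 0, 0, 0, 0, 0, 6, 0, 0, 0, 0, 0, 0, 0, 0, 0, 0, 0, 0, 0, 0, 0, 0, 0]

```text
t: 3.25
tool_pos: [0.5094, 0.1003, 0.2245]
orientation: [3.081, -0.156, 0.492]
force: [-0.5, -0.1, 0.4]
opening: 0.0004
gripper_force: 0.0
```

```bash
python3 - <<'E'
from plant import robot
from h import *
plan(robot.read_state(),(-.080,.028,.040),18)
E
```

```text
t 3.25 tip dock mm [-76.7  50.7  47.8] F [-0.5  -0.13  0.43] open 0.00039376564788478333
turn deg [ 0.08 -0.16  0.02]
shift mm in target tool frame [-5.  23.   6.4]
```

>>> drive_tool:
  moves: [0, -5, 0, 6, 0, 0, 0, 0, 0, 11, 0, 0, 0, 0, 0, 0, 9, 0, 0, 0, 0, 0, 0, 4, 0, 0, 0, 0, 0, 0, 4, 0, 0, 0, 0, 0, 0, 4, 0, 0, 0, 0, 0, 0, 4, 0, 0, 0, 0, 0, 4, 0, 0, 0, 0]

```text
invalid input at $.moves: expected a multiple of 7 numbers
```

```bash
python3 - <<'E'
from plant import robot
from h import *
plan(robot.read_state(),(-.080,.002,.040),18)
c=robot.read_camera("wrist")["color"][:,:,::-1]
cv2.imwrite("pics/a3.png",c[100:340,200:520].repeat(2,0).repeat(2,1))
E
```

```text
t 3.25 tip dock mm [-76.7  50.7  47.8] F [-0.5  -0.13  0.43] open 0.00039376564788478333
turn deg [ 0.08 -0.16  0.02]
shift mm in target tool frame [-5.  49.   6.4]
```

View pics/a3.png

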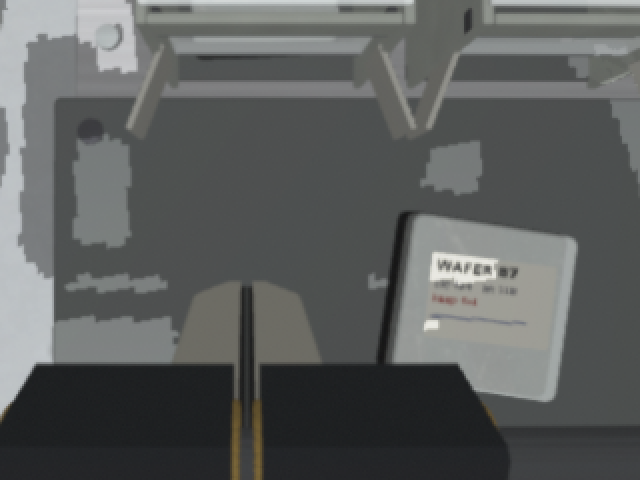

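My row list was malformed, so the call was refused and nothing moved. The picture still shows the closed, tapered tips left of the box (crop 245,285, box face at 390,290). Resending.

>>> drive_tool:
  moves: [0, -5, 0, 6, 0, 0, 0, 0, 0, 11, 0, 0, 0, 0, 0, 0, 9, 0, 0, 0, 0, 0, 0, 4, 0, 0, 0, 0, 0, 0, 4, 0, 0, 0, 0, 0, 0, 4, 0, 0, 0, 0, 0, 0, 4, 0, 0, 0, 0, 0, 0, 4, 0, 0, 0, 0]

```text
t: 4.1
tool_pos: [0.5017, 0.0605, 0.2155]
orientation: [3.081, -0.155, 0.489]
force: [-0.3, 0.4, -0.8]
opening: 0.0008
gripper_force: 0.1
```

>>> drive_tool:
  moves: [0, 0, 3, 0, 0, 0, 0, 0, 0, 2, 0, 0, 0, 0, 0, 0, 0, 0, 0, 0, 0, 0, 0, 0, 0, 0, 0, 0]

```text
t: 4.5
tool_pos: [0.5012, 0.0558, 0.2155]
orientation: [3.081, -0.156, 0.488]
force: [0.1, 0.1, 0.2]
opening: 0.0008
gripper_force: 0.0
```

```bash
python3 - <<'E'
from plant import robot
from h import *
plan(robot.read_state(),(-.080,.002,.040),18)
c=robot.read_camera("wrist")
print(w2px(c,[d2w((x,y,.05)) for x in(-.05,-.1) for y in(-.017,-.067)]).round(0))
cv2.imwrite("pics/a4.png",c["color"][100:340,200:520,::-1].repeat(2,0).repeat(2,1))
E
```

```text
t 4.5 tip dock mm [-80.8   5.5  38.6] F [0.09 0.11 0.19] open 0.0007730174517996069
turn deg [ 0.11 -0.02  0.03]
shift mm in target tool frame [ 1.2  3.9 -1.1]
[[363. 199.]
 [454. 199.]
 [363. 292.]
 [455. 292.]]
```

View pics/a4.png

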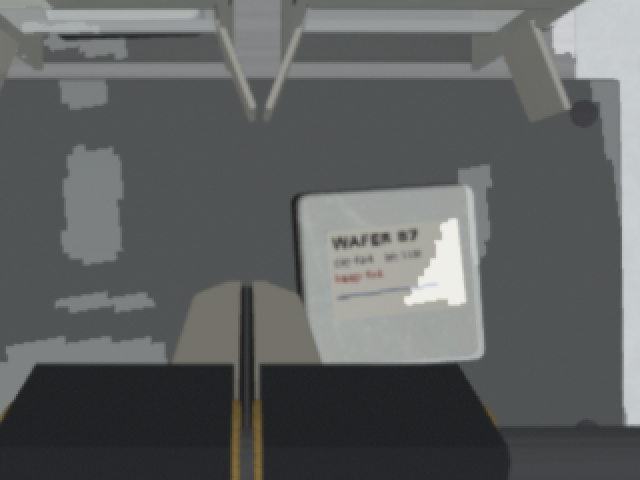

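Box turned about +4° counter-clockwise, still about 7 mm short of the centre line (right edge at crop 471–483, wanted about 508). I'll back off, go a little ahead of its centre and push the rest.

>>> drive_tool:
  moves: [0, 0, -6, 0, 0, 0, 0, 0, 15, 0, 4, 0, 0, 0, 0, 0, 4, 0, 0, 0, 0, 0, 0, 4, 0, 0, 0, 0, 0, 0, 4, 0, 0, 0, 0, 0, 0, 3, 0, 0, 0, 0, 0, 0, 0, 0, 0, 0, 0, 0, 0, 0, 0, 0, 0, 0]

```text
t: 5.35
tool_pos: [0.5155, 0.0451, 0.2162]
orientation: [3.081, -0.156, 0.488]
force: [0.0, 0.7, -0.3]
opening: 0.0006
gripper_force: 0.0
```

```bash
python3 - <<'E'
from plant import robot
from h import *
plan(robot.read_state(),(-.066,-.002,.040),18)
c=robot.read_camera("wrist")
print(w2px(c,[d2w((x,y,.05)) for x in(-.05,-.1) for y in(-.017,-.067)]).round(0))
cv2.imwrite("pics/a5.png",c["color"][100:340,200:520,::-1].repeat(2,0).repeat(2,1))
E
```

```text
t 5.35 tip dock mm [-65.5  -3.7  39.4] F [ 0.04  0.71 -0.32] open 0.000623441466595376
turn deg [ 0.12 -0.01  0.01]
shift mm in target tool frame [-0.2 -1.3 -0.8]
[[346. 227.]
 [437. 227.]
 [346. 320.]
 [438. 319.]]
```

View pics/a5.png

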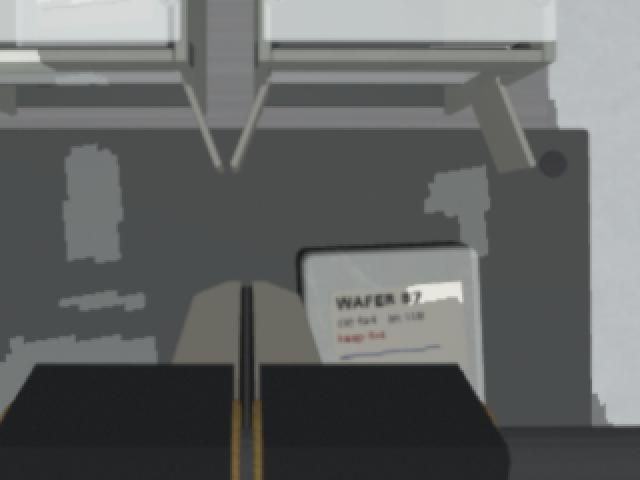

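>>> drive_tool:
  moves: [12, 0, -10, 0, 0, 0, 0, 12, -24, -4, -8, 0, 0, 0, 12, -24, 0, -8, 0, 0, 0, 12, 0, 0, 0, 0, 0, 0, 12, 0, 26, 0, 0, 0, 0, 12, 0, 26, 0, 0, 0, 0, 12, 0, 0, 0, 0, 0, 0]

```text
t: 6.1
tool_pos: [0.4621, 0.0111, 0.2172]
orientation: [3.08, -0.158, 0.49]
force: [0.1, 0.0, -0.7]
opening: 0.0119
gripper_force: 0.0
```

```bash
python3 - <<'E'
from plant import robot
from h import *
plan(robot.read_state(),(-.106,-.042,.041),18)
E
```

```text
t 6.1 tip dock mm [-114.9  -43.1   40.4] F [ 0.09  0.01 -0.73] open 0.011853982396412515
turn deg [ 0.16 -0.09 -0.05]
shift mm in target tool frame [ 9.  -0.6  2.2]
```

>>> drive_tool:
  moves: [12, 3.8, 0, 1.2, 0, 0, 0, 12, 3.8, 0, 1.2, 0, 0, 0, 12, 3.8, 0, 1.2, 0, 0, 0, 12, 3.8, 0, 1.2, 0, 0, 0, 12, 3.8, 0, 1.2, 0, 0, 0, 12, 3.8, 0, 1.2, 0, 0, 0, 12, 3.8, 0, 1.2, 0, 0, 0, 12, 0, 0, 0, 0, 0, 0]

```text
t: 6.9
tool_pos: [0.4898, 0.0097, 0.2171]
orientation: [3.081, -0.155, 0.489]
force: [-0.2, -0.3, -1.0]
opening: 0.0119
gripper_force: 0.0
```

```bash
python3 - <<'E'
from plant import robot
from h import *
plan(robot.read_state(),(-.06,-.042,.041),18)
c=robot.read_camera("wrist")
f=-.048+.0185+.002
print(w2px(c,[d2w((x,y,.05)) for x in(-.03,-.08) for y in(-.017,-.067)]).round(0))
cv2.imwrite("pics/a6.png",c["color"][60:300,180:500,::-1].repeat(2,0).repeat(2,1))
E
```

```text
t 6.9 tip dock mm [-87.4 -41.5  40.3] F [-0.22 -0.33 -1.02] open 0.011887735839316954
turn deg [ 0.11 -0.04  0.04]
shift mm in target tool frame [26.4  0.9  7.8]
[[276. 151.]
 [368. 151.]
 [276. 242.]
 [368. 242.]]
```

View pics/a6.png

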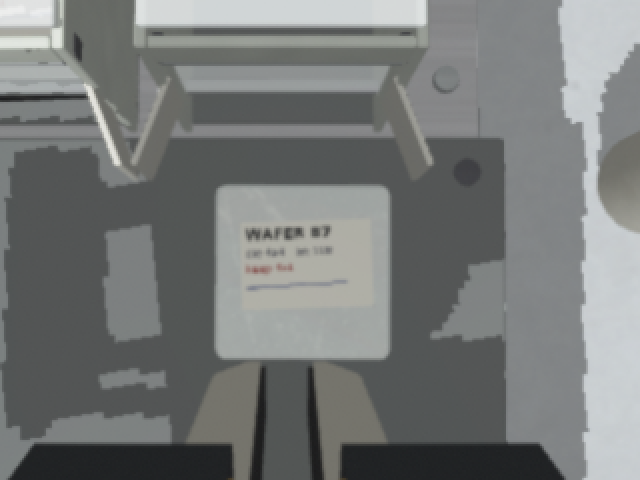

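The box is now square to the pusher. Its right edge is at crop 390 against a mouth centre of about 282, so it sits roughly 5 mm right of the centre line, inside the guides' catch. Pushing on.

>>> drive_tool:
  moves: [12, 3.8, 0, 1.2, 0, 0, 0, 12, 3.8, 0, 1.2, 0, 0, 0, 12, 3.8, 0, 1.2, 0, 0, 0, 12, 3.8, 0, 1.2, 0, 0, 0, 12, 3.8, 0, 1.2, 0, 0, 0, 12, 3.8, 0, 1.2, 0, 0, 0, 12, 3.8, 0, 1.2, 0, 0, 0, 12, 0, 0, 0, 0, 0, 0]

```text
t: 7.75
tool_pos: [0.5176, 0.0069, 0.2174]
orientation: [3.081, -0.156, 0.489]
force: [0.5, 0.5, 0.3]
opening: 0.012
gripper_force: 0.0
```

>>> drive_tool:
  moves: [12, 3.8, 0, 1.2, 0, 0, 0, 12, 3.8, 0, 1.2, 0, 0, 0, 12, 3.8, 0, 1.2, 0, 0, 0, 12, 0, 0, 0, 0, 0, 0]

```text
t: 8.15
tool_pos: [0.5295, 0.0057, 0.2175]
orientation: [3.081, -0.156, 0.489]
force: [0.2, -0.7, 0.3]
opening: 0.0118
gripper_force: 0.0
```

```bash
python3 - <<'E'
from plant import robot
from h import *
plan(robot.read_state(),(-.012,-.042,.041),18)
c=robot.read_camera("wrist")
cv2.imwrite("pics/a7.png",c["color"][60:300,180:500,::-1].repeat(2,0).repeat(2,1))
E
```

```text
t 8.15 tip dock mm [-47.5 -41.5  40.6] F [ 0.17 -0.66  0.32] open 0.011849668631001025
turn deg [ 0.11 -0.05  0.04]
shift mm in target tool frame [34.   0.9 10.6]
```

View pics/a7.png

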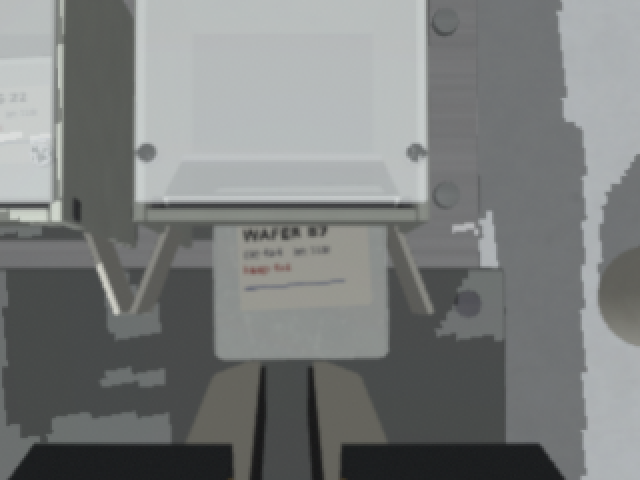

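The box passes cleanly through the mouth and the flap is swinging inwards (its edge at crop y≈160–200). Next I push the remaining ~37 mm, with the tips slightly lower.

>>> drive_tool:
  moves: [12, 3.7, 0, 1.6, 0, 0, 0, 12, 3.7, 0, 1.6, 0, 0, 0, 12, 3.7, 0, 1.6, 0, 0, 0, 12, 3.7, 0, 1.6, 0, 0, 0, 12, 3.7, 0, 1.6, 0, 0, 0, 12, 3.7, 0, 1.6, 0, 0, 0, 12, 3.7, 0, 1.6, 0, 0, 0, 12, 0, 0, 0, 0, 0, 0]

```text
t: 9.0
tool_pos: [0.5574, 0.0028, 0.2147]
orientation: [3.081, -0.156, 0.489]
force: [-0.4, -0.4, 0.3]
opening: 0.0121
gripper_force: 0.0
```

>>> drive_tool:
  moves: [12, 2.8, 0, 0.9, 0, 0, 0, 12, 2.8, 0, 0.9, 0, 0, 0, 12, 2.8, 0, 0.9, 0, 0, 0, 12, 0, 0, 0, 0, 0, 0]

```text
t: 9.4
tool_pos: [0.566, 0.002, 0.2148]
orientation: [3.081, -0.156, 0.489]
force: [-0.8, 0.5, -0.2]
opening: 0.012
gripper_force: 0.1
```

```bash
python3 - <<'E'
from plant import robot
from h import *
plan(robot.read_state(),(-.009,-.042,.038),18)
c=robot.read_camera("wrist")
cv2.imwrite("pics/a8.png",c["color"][60:300,180:500,::-1].repeat(2,0).repeat(2,1))
E
```

```text
t 9.4 tip dock mm [-10.8 -41.5  38. ] F [-0.76  0.51 -0.22] open 0.011954945292753495
turn deg [ 0.11 -0.04  0.04]
shift mm in target tool frame [1.8 0.9 0.5]
```

View pics/a8.png

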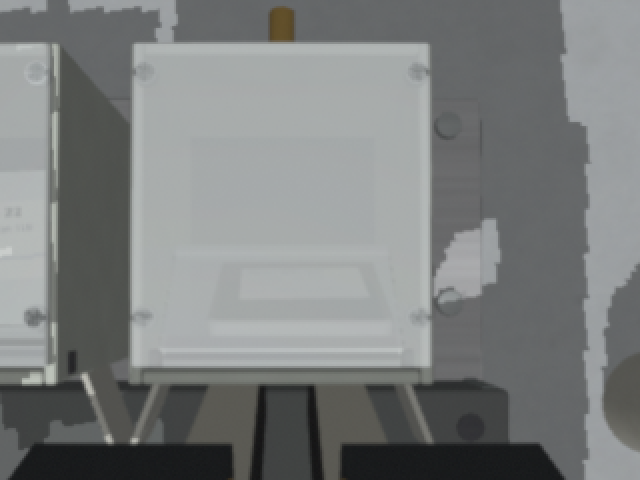

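The box looks strongly foreshortened behind the mouth (crop y 265–335), so it is still nose-down on the lip. A few more millimetres.

>>> drive_tool:
  moves: [12, 2.8, 0, 0.9, 0, 0, 0, 12, 2.8, 0, 0.9, 0, 0, 0, 12, 0, 0, 0, 0, 0, 0, 12, 0, 0, 0, 0, 0, 0]

```text
t: 9.85
tool_pos: [0.5717, 0.0014, 0.2148]
orientation: [3.081, -0.156, 0.489]
force: [-1.3, -0.8, 0.2]
opening: 0.012
gripper_force: 0.0
```

```bash
python3 - <<'E'
from plant import robot
from h import *
plan(robot.read_state(),(-.002,-.042,.038),18)
c=robot.read_camera("wrist"); print(w2px(c,[d2w((x,-.042,z)) for x,z in((-.011,.026),(.039,.026),(0,.03))])*2-[360,120])
g=c["color"][60:300,180:500,::-1].repeat(2,0).repeat(2,1)
s=robot.read_camera("side")["color"][130:250,220:380,::-1]
cv2.imwrite("pics/a9.png",np.hstack([g[:,100:460],cv2.resize(s,None,fx=2.7,fy=4,interpolation=cv2.INTER_CUBIC)]))
E
```

```text
t 9.85 tip dock mm [ -5.1 -41.5  37.9] F [-1.29 -0.78  0.23] open 0.011985776170474338
turn deg [ 0.11 -0.03  0.04]
shift mm in target tool frame [3.1 0.9 0.9]
[[284.02054528 400.48760563]
 [284.05284517 237.55816674]
 [284.04003916 365.89691619]]
```

View pics/a9.png

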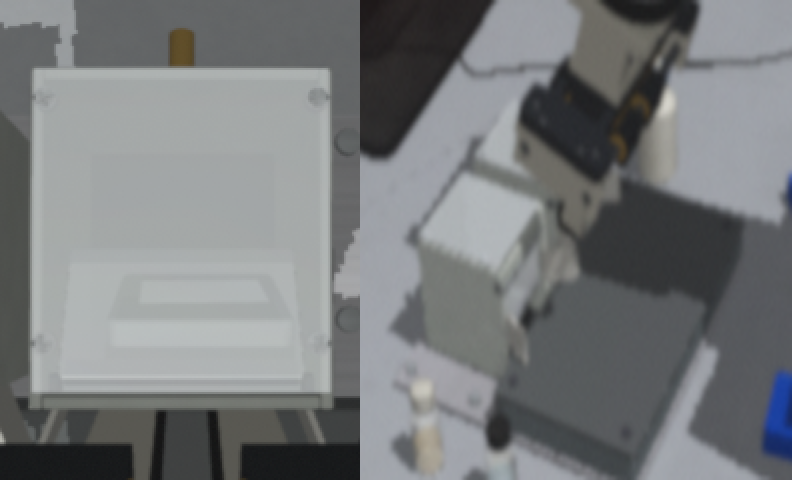

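The box's rear face (crop y 320–345) now lies ahead of the flap line, past the lip, held up only by the fingertips. I'll ease the fingers back and see whether it drops.

>>> drive_tool:
  moves: [12, -3.8, 0, -1.2, 0, 0, 0, 12, -3.8, 0, -1.2, 0, 0, 0, 12, -3.8, 0, -1.2, 0, 0, 0, 12, 0, 0, 0, 0, 0, 0, 12, 0, 0, 0, 0, 0, 0]

```text
t: 10.45
tool_pos: [0.5595, 0.0027, 0.2147]
orientation: [3.081, -0.155, 0.489]
force: [0.0, -0.9, -0.2]
opening: 0.0115
gripper_force: 0.1
```

```bash
python3 - <<'E'
from plant import robot
from h import *
plan(robot.read_state(),(-.002,-.042,.038),18)
c=robot.read_camera("wrist")
def pr(n,L): print(n,[tuple((w2px(c,[d2w(p)])[0]*2-[360,120]).round(0)) for p in L])
pr("flat at x=-11..39 top rear/front",[(-.011,-.047,.026),(.039,-.047,.026)])
pr("flat at 10..60",[(.010,-.047,.026),(.060,-.047,.026)])
pr("lip, flapedge shut",[(-.011,-.042,.032),(0,-.042,.030)])
cv2.imwrite("pics/b1.png",c["color"][60:300,180:500,::-1].repeat(2,0).repeat(2,1))
E
```

```text
t 10.45 tip dock mm [-17.4 -41.5  37.9] F [ 0.02 -0.93 -0.24] open 0.011476202850565682
turn deg [ 0.11 -0.03  0.04]
shift mm in target tool frame [14.8  0.9  4.6]
flat at x=-11..39 top rear/front [(np.float64(300.0), np.float64(361.0)), (np.float64(300.0), np.float64(198.0))]
flat at 10..60 [(np.float64(300.0), np.float64(292.0)), (np.float64(300.0), np.float64(130.0))]
lip, flapedge shut [(np.float64(284.0), np.float64(363.0)), (np.float64(284.0), np.float64(325.0))]
```

View pics/b1.png

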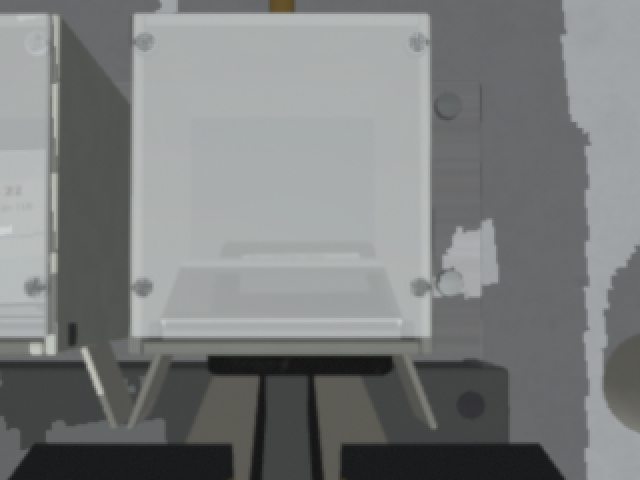

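The black underside is now visible just below the header (crop y 355–372) and the flap is still propped up. So the box stands steeply nose-down against the lip. I've also viewed 12 pictures, over the limit of 10, so no more pictures: from here I'll work from depth numbers.

```bash
cat >> h.py <<'E'
def prof(c,cols,rows):
    for u in cols:
        out=[]
        for v in rows:
            z=float(c["depth"][v,u])
            n=cv2.undistortPoints(np.array([[[u,v]]],float),c["mtx"],c["dist_coeffs"]).reshape(2)
            P=c["R"].T@(np.r_[n,1]*z-c["t"]); d=w2d(P)*1e3
            g=c["color"][v,u].tolist()
            out.append("%d:(%.0f,%.0f,%.0f)%d"%(v,*d,sum(g)//3))
        print(u,*out)
E
python3 - <<'E'
from plant import robot
from h import *
c=robot.read_camera("wrist")
prof(c,(324,340),range(150,262,4))
E
```

```text
324 150:(34,-43,83)172 154:(32,-43,83)172 158:(30,-43,83)172 162:(28,-43,84)172 166:(27,-43,83)172 170:(25,-43,83)172 174:(23,-43,83)173 178:(22,-43,83)173 182:(20,-43,81)163 186:(18,-43,83)167 190:(16,-43,83)178 194:(15,-43,83)166 198:(13,-43,84)165 202:(11,-43,83)165 206:(9,-43,83)162 210:(8,-43,82)158 214:(6,-43,84)158 218:(4,-43,83)161 222:(3,-43,83)170 226:(1,-43,84)180 230:(-1,-43,78)94 234:(-3,-43,81)122 238:(-7,-43,53)46 242:(-9,-43,53)27 246:(-11,-43,52)22 250:(-16,-43,32)68 254:(-19,-43,31)68 258:(-21,-43,31)68
340 150:(34,-50,83)172 154:(32,-50,83)172 158:(30,-50,83)172 162:(29,-50,83)173 166:(27,-50,82)173 170:(25,-50,83)172 174:(23,-50,83)173 178:(22,-50,83)173 182:(20,-50,82)164 186:(18,-50,83)169 190:(16,-50,83)177 194:(15,-50,82)167 198:(13,-50,83)164 202:(11,-50,84)165 206:(10,-50,82)160 210:(8,-50,84)157 214:(6,-50,83)158 218:(4,-50,83)162 222:(3,-50,82)168 226:(1,-50,82)179 230:(-1,-50,77)93 234:(-3,-50,80)123 238:(-7,-51,53)46 242:(-9,-51,53)23 246:(-11,-52,52)24 250:(-13,-51,54)89 254:(-15,-51,58)90 258:(-16,-51,62)90
```

The depth shows the box's black rear end at about x −11…−7, z 52–53. It leans steeply on the fingers, nose on the well floor. I'll draw the fingers back so it settles on the lip, then push on its rear end, forward and down.

>>> drive_tool:
  moves: [12, -3.8, 0, -1.2, 0, 0, 0, 12, -3.8, 0, -1.2, 0, 0, 0, 12, -3.8, 0, -1.2, 0, 0, 0, 12, -3.8, 0, -1.2, 0, 0, 0, 12, -4.8, 0, -1.5, 0, 0, 0, 12, -9.5, 0, -3, 0, 0, 0, 12, -9.5, 0, -3, 0, 0, 0, 12, 0, 0, 0, 0, 0, 0]

```text
t: 11.35
tool_pos: [0.5175, 0.007, 0.2138]
orientation: [3.082, -0.155, 0.486]
force: [0.2, 0.1, -0.1]
opening: 0.012
gripper_force: 0.0
```

```bash
python3 - <<'E'
from plant import robot
from h import *
plan(robot.read_state(),(-.03,-.042,.065),18)
c=robot.read_camera("wrist")
prof(c,(312,324,340),range(176,250,2))
E
```

```text
t 11.35 tip dock mm [-59.9 -41.4  36.8] F [ 0.16  0.1  -0.1 ] open 0.012007721557023458
turn deg [0.11 0.06 0.05]
shift mm in target tool frame [ 37.    0.9 -17.6]
312 176:(-17,-37,50)40 178:(-18,-36,47)28 180:(-19,-36,47)28 182:(-20,-36,46)29 184:(-21,-36,46)30 186:(-22,-36,45)29 188:(-22,-36,31)46 190:(-23,-36,33)79 192:(-24,-36,31)81 194:(-26,-36,32)81 196:(-27,-36,32)80 198:(-28,-36,31)81 200:(-29,-36,31)80 202:(-30,-36,31)80 204:(-31,-36,33)81 206:(-33,-36,30)80 208:(-34,-36,32)80 210:(-35,-36,32)81 212:(-36,-36,32)80 214:(-37,-36,31)80 216:(-39,-36,32)81 218:(-40,-36,31)80 220:(-41,-36,32)80 222:(-42,-36,32)80 224:(-43,-36,31)80 226:(-44,-36,32)81 228:(-46,-36,31)81 230:(-47,-36,32)81 232:(-48,-36,31)80 234:(-49,-36,31)80 236:(-50,-36,31)80 238:(-52,-36,32)81 240:(-53,-36,32)81 242:(-54,-36,33)73 244:(-55,-36,32)49 246:(-56,-36,32)47 248:(-57,-36,37)47
324 176:(-17,-43,50)37 178:(-18,-43,48)27 180:(-19,-43,46)28 182:(-20,-43,46)33 184:(-21,-43,46)31 186:(-22,-43,44)26 188:(-22,-43,33)46 190:(-23,-43,33)79 192:(-24,-43,33)81 194:(-25,-43,31)80 196:(-27,-43,32)80 198:(-28,-43,32)
[... 489 characters left out ...]
17,-52,48)41 178:(-18,-52,48)27 180:(-19,-52,47)26 182:(-20,-52,47)26 184:(-21,-52,44)26 186:(-22,-52,44)25 188:(-22,-53,31)45 190:(-23,-53,32)80 192:(-24,-53,31)80 194:(-26,-52,33)81 196:(-27,-53,31)81 198:(-28,-53,31)81 200:(-29,-53,31)80 202:(-30,-53,33)81 204:(-31,-53,32)80 206:(-33,-52,33)81 208:(-34,-53,31)80 210:(-35,-53,32)80 212:(-36,-53,32)80 214:(-37,-53,32)80 216:(-39,-53,31)81 218:(-40,-53,32)81 220:(-41,-52,33)80 222:(-42,-53,32)80 224:(-43,-53,32)80 226:(-44,-53,31)80 228:(-46,-53,32)81 230:(-47,-53,31)81 232:(-48,-52,33)81 234:(-49,-53,32)80 236:(-50,-53,32)80 238:(-51,-53,32)80 240:(-52,-52,40)92 242:(-53,-52,41)106 244:(-54,-52,44)107 246:(-55,-52,47)106 248:(-55,-52,50)107
```

The box now rests on the lip at about 50°, its rear lower edge at (−22, z 44.5). Next: lift, put the tips on the rear face and follow the sliding path forward and down.

>>> drive_tool:
  moves: [12, 15, 2, -6, 0, 0, 0, 12, 14, 2, -6.5, 0, 0, 0, 12, 3.6, 0, 4.9, 0, 0, 0, 12, 3.7, 0, 4.8, 0, 0, 0, 12, 1, 0, 2, 0, 0, 0, 12, 1, 0, 2, 0, 0, 0, 12, 0, 0, 0, 0, 0, 0]

```text
t: 12.1
tool_pos: [0.5547, -0.0008, 0.224]
orientation: [3.082, -0.155, 0.486]
force: [0.1, 0.3, -0.4]
opening: 0.0124
gripper_force: 0.1
```

```bash
python3 - <<'E'
from plant import robot
from h import *
plan(robot.read_state(),(-.0207,-.045,.043),18)
c=robot.read_camera("wrist")
prof(c,(300,324,360),range(216,262,3))
E
```

```text
t 12.1 tip dock mm [-22.1 -45.4  47. ] F [ 0.12  0.27 -0.39] open 0.012401186271944675
turn deg [0.11 0.07 0.05]
shift mm in target tool frame [-0.1 -0.   4.3]
300 216:(0,-36,83)173 219:(-1,-35,79)102 222:(-3,-36,81)125 225:(-6,-33,51)104 228:(-7,-34,52)94 231:(-9,-34,53)110 234:(-11,-34,52)125 237:(-12,-33,50)121 240:(-14,-33,47)95 243:(-16,-34,53)88 246:(-17,-34,57)90 249:(-18,-34,61)90 252:(-19,-34,63)91 255:(-20,-35,67)90 258:(-21,-35,71)90 261:(-22,-35,73)90
324 216:(0,-47,82)173 219:(-1,-47,80)103 222:(-3,-47,80)124 225:(-6,-47,51)102 228:(-7,-47,51)93 231:(-9,-47,52)111 234:(-11,-47,53)126 237:(-12,-47,51)123 240:(-14,-47,47)93 243:(-16,-47,47)22 246:(-18,-47,45)22 249:(-20,-47,44)23 252:(-24,-47,31)68 255:(-25,-47,32)69 258:(-27,-47,32)68 261:(-29,-47,33)68
360 216:(0,-63,83)172 219:(-1,-64,80)104 222:(-3,-64,80)122 225:(-6,-67,52)102 228:(-7,-67,52)94 231:(-9,-67,52)112 234:(-11,-67,52)125 237:(-12,-67,50)120 240:(-14,-68,48)86 243:(-16,-68,47)20 246:(-18,-68,44)24 249:(-18,-66,61)80 252:(-19,-66,65)90 255:(-20,-65,69)90 258:(-21,-65,72)90 261:(-22,-64,75)90
```

Contact is on the rear face as planned. Continuing along the path.

>>> drive_tool:
  moves: [12, 0.3, 0, 2.2, 0, 0, 0, 12, 0.4, 0, 2.2, 0, 0, 0, 12, 1.2, 0, 1.7, 0, 0, 0, 12, 1.2, 0, 1.7, 0, 0, 0, 12, 1.5, 0, 1.5, 0, 0, 0, 12, 1.5, 0, 1.3, 0, 0, 0, 12, 0, 0, 0, 0, 0, 0]

```text
t: 12.85
tool_pos: [0.5644, -0.0019, 0.2167]
orientation: [3.081, -0.156, 0.488]
force: [-0.3, 0.1, -0.5]
opening: 0.0121
gripper_force: 0.1
```

```bash
python3 - <<'E'
from plant import robot
from h import *
plan(robot.read_state(),(-.010,-.045,.0375),18)
c=robot.read_camera("wrist")
prof(c,(324,360),range(216,262,3))
E
```

```text
t 12.85 tip dock mm [-12.1 -45.5  39.8] F [-0.28  0.14 -0.46] open 0.012079483442902638
turn deg [ 0.11 -0.02  0.04]
shift mm in target tool frame [ 1.3 -0.1  2.8]
324 216:(13,-46,223)167 219:(9,-47,83)167 222:(8,-47,82)167 225:(6,-47,82)166 228:(5,-47,82)161 231:(4,-47,84)184 234:(2,-47,83)167 237:(1,-47,83)179 240:(-1,-47,73)138 243:(-2,-47,80)116 246:(-3,-47,79)121 249:(-12,-47,18)57 252:(-13,-47,30)52 255:(-14,-47,31)67 258:(-16,-47,32)67 261:(-18,-47,32)67
360 216:(10,-63,84)166 219:(9,-63,83)166 222:(8,-63,81)166 225:(6,-63,83)165 228:(5,-63,83)160 231:(4,-63,83)184 234:(2,-63,82)167 237:(1,-63,83)179 240:(-1,-64,73)136 243:(-2,-63,80)116 246:(-3,-63,81)120 249:(-8,-66,54)83 252:(-9,-66,57)88 255:(-10,-65,61)88 258:(-11,-65,64)89 261:(-12,-65,67)89
```

The space at the lip is now clear down into the well. Drawing the fingers back.

>>> drive_tool:
  moves: [12, -3.8, 0, -1.2, 0, 0, 0, 12, -5.7, 0, -1.8, 0, 0, 0, 12, -9.5, 0, -3, 0, 0, 0, 12, -14.2, 0, -4.6, 0, 0, 0, 12, -19, 0, -6.2, 0, 0, 0, 12, -20, 0, -30, 0, 0, 0, 12, -20, 0, -40, 0, 0, 0, 12, 0, 0, 0, 0, 0, 0]

```text
t: 13.7
tool_pos: [0.4492, 0.0102, 0.2763]
orientation: [3.079, -0.155, 0.504]
force: [-0.0, 0.1, 1.1]
opening: 0.012
gripper_force: 0.0
```

```bash
python3 - <<'E'
from plant import robot
from h import *
plan(robot.read_state(),(-.05,-.042,.0375),18)
c=robot.read_camera("wrist")
g=cv2.cvtColor(c["color"],cv2.COLOR_RGB2GRAY)
# gray profiles along dock x at flap-shut plane (x=0,z 30..67) and lid plane z=26 for both cassettes
def s(y,pts): 
    q=w2px(c,[d2w((x,y,z)) for x,z in pts]); return [int(g[int(round(v)),int(round(u))]) if 0<=v<400 and 0<=u<640 else -1 for u,v in q]
for y in(.030,.042,.054,-.030,-.042,-.054):
    print(y*1e3,"top z26",s(y,[(x/1e3,.026) for x in range(-14,74,4)]))
    print("   flap",s(y,[(0,z/1e3) for z in range(26,86,3)]))
E
```

```text
t 13.7 tip dock mm [-126.1  -45.1  100. ] F [-0.    0.13  1.09] open 0.011967712386762645
turn deg [ 0.09 -0.58  0.06]
shift mm in target tool frame [55.  -2.8 83. ]
30.0 top z26 [120, 123, 96, 120, 58, 164, 166, 158, 143, 202, 159, 226, 218, 211, 213, 215, 215, 216, 204, 204, 204, 205]
   flap [48, 33, 61, 159, 166, 160, 153, 168, 167, 166, 166, 143, 151, 144, 149, 206, 219, 172, 173, 217]
42.0 top z26 [120, 123, 121, 115, 62, 161, 167, 158, 143, 203, 156, 228, 217, 217, 205, 215, 215, 204, 203, 204, 204, 204]
   flap [40, 35, 59, 159, 164, 160, 155, 167, 166, 167, 166, 147, 151, 145, 149, 208, 218, 167, 187, 210]
54.0 top z26 [120, 123, 92, 104, 76, 158, 166, 156, 146, 206, 141, 222, 217, 217, 213, 214, 217, 197, 204, 205, 203, 204]
   flap [35, 41, 76, 158, 164, 159, 156, 166, 170, 169, 154, 141, 149, 148, 154, 215, 218, 125, 115, 204]
-30.0 top z26 [81, 36, 27, 128, 142, 137, 136, 149, 103, 127, 148, 215, 213, 210, 200, 199, 199, 200, 203, 205, 204, 204]
   flap [135, 153, 142, 136, 137, 136, 135, 135, 135, 135, 136, 108, 101, 102, 103, 126, 147, 137, 158, 207]
-42.0 top z26 [81, 40, 28, 128, 142, 135, 135, 150, 99, 124, 152, 212, 213, 210, 200, 200, 200, 200, 203, 205, 204, 204]
   flap [136, 153, 142, 136, 135, 134, 135, 135, 134, 143, 152, 118, 100, 99, 100, 124, 146, 149, 143, 202]
-54.0 top z26 [81, 34, 28, 128, 139, 135, 134, 151, 100, 125, 137, 213, 214, 210, 200, 200, 200, 200, 203, 204, 204, 205]
   flap [135, 150, 139, 135, 134, 135, 135, 134, 134, 137, 150, 115, 99, 100, 102, 126, 145, 153, 161, 216]
```

```bash
python3 - <<'E'
from plant import robot
from h import *
c=robot.read_camera("wrist")
for y in(.042,-.030,-.056):
    a=w2px(c,[d2w((-.016,y,.032)),d2w((0,y,.083))]).round().astype(int)
    prof(c,[a[:,0].mean().astype(int)],range(a[1,1]-1,a[0,1]+2,1))
E
```

```text
198 51:(1,34,82)216 52:(-0,33,83)225 53:(-0,34,82)221 54:(-1,34,82)185 55:(27,56,25)150 56:(26,56,25)142 57:(26,56,25)159 58:(-3,35,80)196 59:(-3,35,79)217 60:(-4,34,80)220 61:(-5,34,80)212 62:(-4,35,78)179 63:(-5,35,78)150 64:(-5,36,76)145 65:(-4,37,74)144 66:(-4,38,72)144 67:(-4,38,71)147 68:(-3,40,67)152 69:(-3,40,65)144 70:(1,44,55)154 71:(1,45,54)166 72:(1,46,52)168 73:(1,46,50)167 74:(1,47,48)167 75:(1,48,46)167 76:(1,48,46)166 77:(1,49,44)166 78:(0,49,43)158 79:(1,51,39)154 80:(1,51,37)159 81:(1,52,35)163 82:(1,53,33)160 83:(1,53,32)123 84:(6,59,18)90 85:(5,59,17)54 86:(6,60,15)33 87:(6,61,12)33 88:(6,62,10)37 89:(6,63,8)70 90:(5,63,7)111 91:(4,63,6)120 92:(3,63,6)121 93:(2,63,7)120 94:(1,63,8)117 95:(0,63,7)89 96:(-1,63,8)80 97:(-1,63,7)76 98:(-2,63,6)89 99:(-2,63,6)121 100:(-4,63,6)126 101:(-14,53,32)106 102:(-15,53,32)119 103:(-15,53,32)120 104:(-16,53,31)119 105:(-17,53,31)119
299 51:(1,-31,82)210 52:(-0,-31,83)207 53:(-0,-31,82)188 54:(25,-27,30)159 55:(24,-27,31)140 56:(23,-27,32)136 57:(-2,-31,80)136 58:(-3,-31,80)143 59:(-3,-31,80)146 60:(-3,-31,79)144 61:(-4,-31,79)12
[... 1071 characters left out ...]
)98 67:(-4,-55,71)98 68:(-3,-55,67)98 69:(-102,-46,281)104 70:(9,-57,36)148 71:(9,-57,36)150 72:(7,-57,38)139 73:(6,-57,38)135 74:(6,-57,37)134 75:(5,-57,37)134 76:(4,-57,38)134 77:(3,-57,39)134 78:(2,-57,39)134 79:(1,-56,40)134 80:(-0,-56,40)135 81:(-1,-57,39)134 82:(-2,-56,40)134 83:(-3,-56,40)134 84:(-4,-56,42)135 85:(-5,-56,42)142 86:(-6,-56,42)152 87:(-6,-56,41)142 88:(-6,-56,40)129 89:(-7,-56,39)128 90:(-8,-57,39)128 91:(-8,-57,37)126 92:(-9,-57,37)116 93:(-8,-57,34)82 94:(-9,-57,36)41 95:(-10,-57,35)25 96:(-10,-57,32)25 97:(-11,-57,33)25 98:(-11,-57,32)25 99:(-11,-57,30)30 100:(-12,-57,30)57 101:(-14,-57,32)82 102:(-14,-57,31)81 103:(-16,-57,33)81 104:(-16,-57,32)81 105:(-17,-57,32)80
```

Depth shows the box at about 25°: its rear lower edge sits at (−11.5, z≈29), caught against the lip face. It needs a few more millimetres forward, pushing on the rear face.

>>> drive_tool:
  moves: [12, 20, 0, 40, 0, 0, 0, 12, 20, 0, 30, 0, 0, 0, 12, 19, 0, 6.2, 0, 0, 0, 12, 14.2, 0, 4.6, 0, 0, 0, 12, 9.2, 0, 4, 0, 0, 0, 12, 3.6, 0, 1.7, 0, 0, 0, 12, 0, 0, 0, 0, 0, 0]

```text
t: 14.5
tool_pos: [0.558, -0.0013, 0.214]
orientation: [3.082, -0.156, 0.486]
force: [-0.6, -1.3, -0.3]
opening: 0.0122
gripper_force: 0.0
```

>>> drive_tool:
  moves: [12, 2.9, 0, 0.9, 0, 0, 0, 12, 2.9, 0, 0.9, 0, 0, 0, 12, 2.9, 0, 0.9, 0, 0, 0, 12, 2.9, 0, 0.9, 0, 0, 0, 12, 0, 0, 0, 0, 0, 0]

```text
t: 15.0
tool_pos: [0.5707, -0.0025, 0.2156]
orientation: [3.081, -0.156, 0.489]
force: [0.4, -0.4, 0.1]
opening: 0.0119
gripper_force: 0.1
```

```bash
python3 - <<'E'
from plant import robot
from h import *
plan(robot.read_state(),(-.005,-.045,.0375),18)
E
```

```text
t 15.0 tip dock mm [ -5.7 -45.5  38.8] F [ 0.38 -0.38  0.09] open 0.0119409784065871
turn deg [ 0.11 -0.06  0.04]
shift mm in target tool frame [ 0.4 -0.1  1.4]
```

>>> drive_tool:
  moves: [12, 1.9, 0, 0.6, 0, 0, 0, 12, 0, 0, 0, 0, 0, 0, 12, -5.7, 0, -1.8, 0, 0, 0, 12, -9.5, 0, -3, 0, 0, 0, 12, -14.2, 0, -4.6, 0, 0, 0, 12, -19, 0, -6.2, 0, 0, 0, 12, -20, 0, -30, 0, 0, 0, 12, -24, 0, -40, 0, 0, 0]

```text
t: 15.8
tool_pos: [0.4562, 0.0092, 0.2664]
orientation: [3.083, -0.156, 0.482]
force: [0.7, 1.0, 1.1]
opening: 0.0119
gripper_force: 0.0
```

>>> drive_tool:
  moves: [12, 0, 0, 0, 0, 0, 0, 12, 0, 0, 0, 0, 0, 0, 12, 0, 0, 0, 0, 0, 0]

```text
t: 16.1
tool_pos: [0.4583, 0.009, 0.2672]
orientation: [3.082, -0.156, 0.487]
force: [0.2, -0.9, -0.1]
opening: 0.012
gripper_force: 0.0
```

```bash
cat > chk.py <<'E'
from plant import robot
from h import *
c=robot.read_camera("wrist")
for y in(.042,-.030,-.056):
    a=w2px(c,[d2w((-.014,y,.032)),d2w((-.003,y,.070))]).round().astype(int)
    prof(c,[a[:,0].mean().astype(int)],range(a[1,1]-1,a[0,1]+2,1))
E
python3 chk.py
```

```text
197 69:(-4,34,73)146 70:(-5,34,73)147 71:(-4,35,71)150 72:(-4,36,68)154 73:(1,41,55)146 74:(1,42,54)157 75:(1,42,53)167 76:(1,43,51)169 77:(1,43,50)169 78:(1,44,48)169 79:(1,45,46)169 80:(1,46,43)168 81:(1,47,41)163 82:(1,47,41)154 83:(1,47,39)151 84:(1,48,37)162 85:(1,49,34)165 86:(1,50,33)155 87:(1,51,31)123 88:(6,57,16)69 89:(6,57,14)34 90:(6,58,12)34 91:(6,59,10)43 92:(6,60,8)78 93:(5,60,7)114 94:(4,60,7)121 95:(3,60,8)123 96:(3,60,6)123 97:(2,60,7)123 98:(1,60,8)122 99:(-1,59,9)118 100:(-1,60,8)87 101:(-1,60,6)76 102:(-2,60,6)120 103:(-2,61,4)129 104:(-4,61,5)130 105:(-13,50,31)115 106:(-14,50,31)121 107:(-15,50,32)121
299 68:(-4,-31,75)103 69:(-4,-31,74)102 70:(-5,-31,73)102 71:(-4,-31,70)101 72:(-4,-31,67)104 73:(-4,-31,67)124 74:(1,-30,54)165 75:(1,-30,53)169 76:(0,-30,52)169 77:(1,-29,49)169 78:(1,-29,48)170 79:(1,-29,45)170 80:(0,-29,45)169 81:(1,-29,42)161 82:(1,-29,40)151 83:(1,-29,39)149 84:(1,-29,37)149 85:(1,-28,35)144 86:(1,-28,32)124 87:(1,-28,31)114 88:(2,-28,26)150 89:(2,-28,25)155 90:(1,-28,25)155 91:(0,-28,24)155 92:(-1,-28,24)154 93:(-2,-28,26)154 94:(-3,-28,25)
[... 211 characters left out ...]
,-28,32)82
336 69:(-5,-55,74)100 70:(-5,-55,73)100 71:(-4,-55,71)99 72:(-3,-55,67)103 73:(-4,-55,66)120 74:(1,-56,54)156 75:(0,-56,54)161 76:(1,-56,50)160 77:(1,-56,50)161 78:(0,-56,49)164 79:(1,-56,46)169 80:(1,-56,45)169 81:(1,-56,41)161 82:(1,-56,41)151 83:(0,-56,40)150 84:(1,-56,37)150 85:(1,-57,35)144 86:(1,-57,33)125 87:(1,-57,31)118 88:(2,-57,26)149 89:(1,-57,27)152 90:(1,-57,25)153 91:(-1,-57,26)153 92:(-1,-57,25)153 93:(-1,-57,24)153 94:(-3,-57,25)154 95:(-4,-57,26)156 96:(-4,-57,25)150 97:(-5,-57,24)121 98:(-5,-57,22)105 99:(-5,-57,21)93 100:(-5,-57,17)59 101:(-5,-57,17)29 102:(-5,-57,14)22 103:(-5,-58,12)27 104:(-6,-58,11)52 105:(-14,-57,32)76 106:(-14,-57,32)81 107:(-15,-57,33)82
```

The box lies flat in the well: top at z≈25, rear face at x≈−6. Flap_b hangs shut at x≈1 down to z≈31, the same as flap_a. Tool is clear of everything, so I'm handing in.

```bash
python3 -c "
from plant import robot
print(robot.close_job(), robot.read_state()['t'])"
```

```text
the job is handed in; nothing more can be done
the job is handed in; nothing more can be done
```

The chip box lies flat in the empty cassette's well with the flap fully shut, by the last depth check, and the job is handed in at about 16 s; it first stuck nose-down on the lip and needed extra pushes, and I viewed 12 pictures, over the limit of 10.

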